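# Weigh out antenna ballast collars on a dial scale

### The arm

A 6-joint arm with a two-finger parallel gripper is mounted at the origin on the work surface. World frame = base frame: x ahead of the robot, y to its left, z up, the work surface at z = 0. Lengths are in m, angles in rad, forces in N, time in s.
With the tool pointing down it reaches from about 0.325 to 0.85 m from the base axis. Payload 4.4 kg.
Tool frame: the origin (TCP) lies at the very end of the fingers, on their centre line; the grasp point (between the pads) lies 19 mm behind it; z points along the fingers, y is the line along which they close (so a half turn about z gives the same grasp; the last joint's range is limited). The gripper opens to 94 mm and grips with 3 to 60 N. Pads are 16 mm wide; open, the fingers measure 119 mm over their backs; the gripper's body (75 mm by 177 mm) begins 78 mm behind the grasp point.
Start: joints at [1.119, 0.207, 1.542, -0, 1.393, -0.15], TCP at [0.171, 0.549, 0.205] pointing down, gripper open.
Joint ranges: [-2.73, 2.73], [-0.86, 2.22], [0.23, 2.46], [-1.11, 4.25], [0.08, 2.63], [-2.82, 2.82]. Speed limits (rad/s): [2.79, 2.79, 3.14, 3.14, 3.14, 3.14].

### API

Orientations are given as a unit quaternion [w, x, y, z].
In Python, from cell import bot gives the robot as it stands.
- The arm moves only by the tool jog_arm, never from a script. Its argument "steps" is a list of rows, each a list of 7 numbers: the turn, a rotation vector about the world's x, y, z in rad, then the shift along the world's x, y, z in mm, then the closure in counts, from 0 (fully open) to 255 (shut). A call has 1 to 20 rows; each row shifts and turns the commanded pose from where the row before left it; what a row does not reach is not made up. A row lasts 1/10 s, in which the tool goes at most 50 mm and 8.59 degrees, less where a joint would pass 70% of its speed; a pose out of reach is approached as far as the arm can. A call with a gripper value outside its range is refused whole. The fingers move at their own pace and stop on an object; the grip force is fixed at half the most. Time passes only in rows, so rows that do not move let the fingers close. It gives the time, the measured TCP pose, the force, the opening and the grip force at its end, in the units of the state.
- bot.state(): the state, without advancing time (a new reading comes with each control period).
- bot.snapshot(name): name is "side" or "top"; returns the picture (420x560x3 uint8, red, green, blue); there is no depth.
- bot.camera_model(name): a dict with "mtx" (3x3 intrinsics, pixels), "D" ([k1, k2, p1, p2, k3] as OpenCV has them; the pictures are not rectified), "R" (3x3) and "t" (3): a world point X has camera coordinates R X + t. Camera axes: x right, y down, z forward; pixel columns grow to the right and rows downward; lengths in m; the calibration is good to about 2 mm. A picture is of the moment at which its call begins. camera_model takes no time and is no camera call.
- bot.sign_off(): hands the job in; it is judged then, once.
The state is a dict: "time_s": time; "joints": joint angles; "qd": joint speeds; "joint_torque": joint torques, N m; "position": TCP position; "tool_rot": TCP orientation; "wrist_force": force on the tool from outside, world axes, zero at the start; "wrist_torque": the same for the moment, N m; "gripper_width": finger opening in m; "grasp_force": force on a finger pad.
Only numpy, scipy, OpenCV 4.12 (cv2) and the standard library are available. Lean on these libraries where they do the work, as an engineer would, in place of code of your own. Each camera call takes 0.05 s, during which the arm holds its last target. There are 200 camera calls.

### The job

Weigh out the ballast for an antenna stand: one at a time, put the large steel collars over the spindle of the scale's pan, each lowered right down and not dropped, until the pointer rests within the target clip on the dial. The spindle stands a little off the pan's middle, to whichever side the pan was last turned, so feel for it and never push the pan down as far as its stop. Leave the spare collars lying flat on the bench and do not disturb the other things.

Things in the scene. Friction and masses are not known exactly. Their poses are not given: they have to be found in the camera images.
- collar1: one of four alike plain steel ballast collars (flat thick rings): 44 mm outside diameter, 23 mm bore, 12 mm high, lying flat on the bench. Origin: centre of the underside, z up. Weight hidden, 70 to 110 g, each different
- collar2: one of four alike plain steel ballast collars (flat thick rings): 44 mm outside diameter, 23 mm bore, 12 mm high, lying flat on the bench. Origin: centre of the underside, z up. Weight hidden, 70 to 110 g, each different
- collar3: one of four alike plain steel ballast collars (flat thick rings): 44 mm outside diameter, 23 mm bore, 12 mm high, lying flat on the bench. Origin: centre of the underside, z up. Weight hidden, 70 to 110 g, each different
- collar4: one of four alike plain steel ballast collars (flat thick rings): 44 mm outside diameter, 23 mm bore, 12 mm high, lying flat on the bench. Origin: centre of the underside, z up. Weight hidden, 70 to 110 g, each different
- pan_mid (a point): point fixed to the scale's housing, 70 mm above the bench: where the centre of the pan's top face would be if it sat true and empty (axes as the housing's, z up). The spindle stands about 5.5 mm (4 to 7) beside this point, in a direction that differs each time, since the lift-off pan may be turned any way on its stem; it neither turns nor shifts during a run
- pan (a joint): sinking of the sprung pan, m, straight down: 1.36 mm per newton, hard stop at 16 mm (12 N). Round steel pan 84 mm across; near its middle an upright steel spindle, 20 mm diameter, flat top 44 mm above the pan's face (114 mm above the bench when empty), edge barely rounded. Collars go over it with 1.5 mm play all round and stack on the pan
- pointer (a joint): reading of the scale's dial: angle of the black pointer, rad, 0 with the empty pan, growing clockwise seen from above, 0.425 rad per newton on the pan (about 0.30 to 0.46 per collar); hard stop at 5.0 rad (12 N). It shows at once any load, a pressing hand as well
- pointer_tip (a point): point on the pointer 42 mm from the dial's centre (the tip is 2 mm farther); the dial (116 mm across, white face up) lies on the housing's top beside the pan, its centre 130 mm from pan_mid along the housing's +y
- target (a joint): angle of the middle of the dark steel target clip on the dial's rim, rad, on the same scale as pointer. The clip is an arc that covers 0.27 rad to either side of this, ended by small upright tabs; wider than the weight of any one collar. It is preset; leave it
- target_mid (a point): middle of the target clip, 42 mm from the dial's centre; its x axis points outwards from that centre
- scale: the scale: white housing 150 x 270 x 48 mm (x, y, z), fixed to the bench, origin at the centre of its underside; pan at its -y end, dial at its +y end, pointer reading 0 when it points to the housing's -x
- puck: bystander: solid black rubber foot, 44 mm across, 14 mm high, no hole; origin under its centre
- bushing: bystander: small steel ring, 28 mm across, 14 mm bore, 16 mm high; origin under its centre
- coupler: bystander: white socket coupler block, 40 x 20 x 18 mm, origin under its centre
- adapter: bystander: black plug adapter, 44 x 32 x 28 mm with two pins, origin under its centre
- screwdriver: bystander: screwdriver 160 mm long, lying behind the parts
- antenna: bystander: white detached antenna, about 150 mm long, lying to the right of the parts
Things that resemble listed ones, but are neither listed nor needed, are in the scene too. What is shaped like the collar4 but blue is not meant. Leave any pink look-alike of the collar3 alone.

How it is judged:
By the outcome, as a careful person would: the job done as asked, in the order asked, and still so for the second after the job is handed in, with the robot touching nothing.
It also fails if it takes over 72 s, if anything falls off the work surface, if the arm or the gripper's body presses on something with over 40 N, if the wrist force passes 120 N, or if a joint passes its speed limit or range.

## Working session

There is one attempt and no reset: what is moved stays moved. The work goes in short steps, Python scripts to look and compute and a tool call to move; the robot and the scene stay as the last step left them, time stands still between calls to the robot, and variables do not carry over. Pictures are saved under pics/ and viewed, at most 10 in all, crops included, and the job is handed in when it is done.

Besides the shell and the picture viewer there is one more tool, called after "Emit:" by a JSON object that holds its "name" and its "arguments". jog_arm: Moves the arm, as the interface text tells. Its arguments: {"type":"object","properties":{"steps":{"type":"array","items":{"type":"array","items":{"type":"number"}}}},"required":["steps"]}

```bash
mkdir -p pics; ls
python3 - <<'E'
from cell import bot
import cv2,numpy as np
for n in ("side","top"):
    im=bot.snapshot(n); cv2.imwrite(f"pics/{n}0.png",im[:,:,::-1])
    c=bot.camera_model(n); print(n,np.round(c["mtx"],1).tolist(),c["D"],np.round(c["R"],3).tolist(),np.round(c["t"],3), np.round(-np.array(c["R"]).T@c["t"],3))
print(bot.state())
E
```

```text
pics
side [[493.6, 0.0, 281.0], [0.0, 493.6, 208.1], [0.0, 0.0, 1.0]] [-0.12341733  0.          0.          0.          0.        ] [[0.999, -0.041, 0.019], [-0.006, -0.537, -0.844], [0.045, 0.843, -0.537]] [-0.566  0.026  1.149] [ 0.514 -0.977  0.649]
top [[441.4, 0.0, 283.1], [0.0, 441.4, 211.8], [0.0, 0.0, 1.0]] [-0.07377685  0.          0.          0.          0.        ] [[0.023, -1.0, 0.003], [-0.998, -0.023, -0.062], [0.062, -0.002, -0.998]] [-0.099  0.563  1.249] [ 0.487 -0.084  1.282]
{'time_s': 0.1, 'joints': array([ 1.11852377e+00,  2.07360030e-01,  1.54279188e+00, -1.19010674e-05,
        1.39352484e+00, -1.50484986e-01]), 'qd': array([ 0.00160928, -0.00095634, -0.00283216,  0.00172819, -0.00043333,
       -0.0009411 ]), 'joint_torque': array([ 5.26220028e-04, -3.71861136e+01, -2.82296491e+01,  7.01167993e-02,
        3.11501243e-02, -7.17096782e-05]), 'position': array([0.17058791, 0.54834436, 0.20440172]), 'tool_rot': array([-3.03726951e-04,  1.50320695e-01,  9.88636739e-01, -9.96821412e-04]), 'wrist_force': array([-0.70123775, -0.69545615, -0.77813145]), 'wrist_torque': array([-0.01927027, -0.01610742,  0.03210913]), 'grasp_force': 0.0, 'gripper_width': 0.09378902446135276}
```

View pics/top0.png

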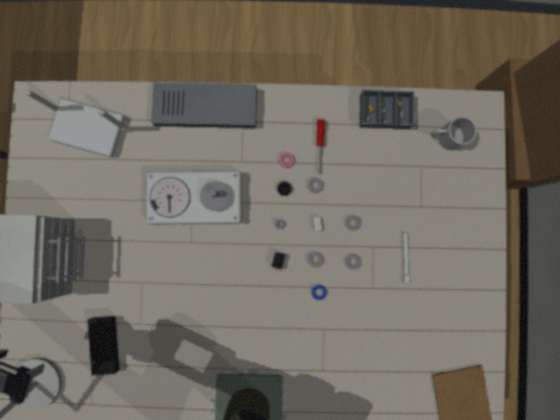

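View pics/side0.png

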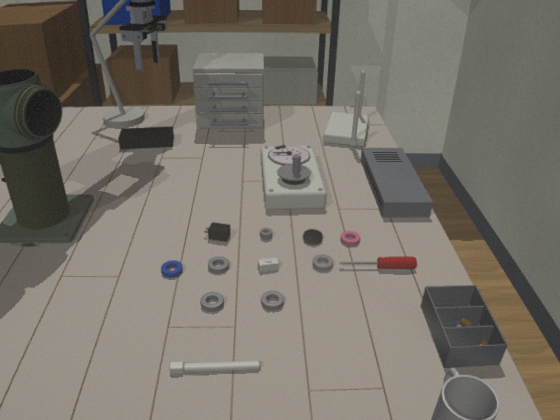

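Top view: the grey rings at (316,185), (353,223), (316,259) and (353,261) look like the collars. Possible mix-ups are the pink ring (287,160), the blue ring (319,292), the bushing (281,224) and the puck (285,188). By the description I choose the four plain grey large rings. The dial centre is near (171,197), with the pointer pointing down at 0 and the clip near (155,205). The pan and spindle are near (217,196).

```bash
cat > h.py <<'E'
from cell import bot
import cv2,numpy as np
C={n:bot.camera_model(n) for n in("side","top")}
def ray(n,p):
    c=C[n];u=cv2.undistortPoints(np.array([[p]],float),np.array(c["mtx"]),np.array(c["D"]))[0,0]
    R=np.array(c["R"]);return -R.T@np.array(c["t"]),R.T@np.array([*u,1.])
def onz(n,p,z):
    o,d=ray(n,p);return (o+d*(z-o[2])/d[2])
def proj(n,X):
    c=C[n];return cv2.projectPoints(np.array([X],float),cv2.Rodrigues(np.array(c["R"]))[0],np.array(c["t"]),np.array(c["mtx"]),np.array(c["D"]))[0][0,0]
def tri(p,q):
    (a,d),(b,e)=ray("side",p),ray("top",q)
    s=np.linalg.lstsq(np.stack([d,-e],1),b-a,rcond=None)[0];P,Q=a+s[0]*d,b+s[1]*e
    return (P+Q)/2,np.linalg.norm(P-Q)
E
python3 - <<'E'
from h import *
im=cv2.imread("pics/top0.png")[150:302,140:375]
im2=cv2.imread("pics/side0.png")[140:315,150:370]
cv2.imwrite("pics/c1.png",cv2.convertScaleAbs(cv2.resize(im,None,fx=3.4,fy=3.4,interpolation=cv2.INTER_CUBIC),alpha=1.3))
cv2.imwrite("pics/c2.png",cv2.convertScaleAbs(cv2.resize(im2,None,fx=3.4,fy=3.4,interpolation=cv2.INTER_CUBIC),alpha=1.2))
# ring measurement: dark-on-light mask, contour centres
for n,f,seeds in(("top","top0",[(316,185),(353,223),(316,259),(353,261)]),("side","side0",[(322,262),(272,300),(219,264),(212,301)])):
    g=cv2.imread(f"pics/{f}.png",0)
    for s in seeds:
        x,y=s;w=g[y-18:y+19,x-18:x+19];bg=np.median(w)
        m=(w<bg-14).astype(np.uint8);k,l,st,ce=cv2.connectedComponentsWithStats(m)
        i=1+np.argmax(st[1:,4]);cs,_=cv2.findContours((l==i).astype(np.uint8),0,2)
        (cx,cy),ax,an=cv2.fitEllipse(max(cs,key=len))
        p=(x-18+cx,y-18+cy);print(n,s,np.round(p,1),np.round(ax,1),st[i,4],np.round(onz(n,p,.008)[:2],4))
E
```

```text
top (316, 185) [315.3 184.9] [15.3 17.3] 218 [ 0.6461 -0.1779]
top (353, 223) [352.5 222.3] [15.2 17.2] 209 [ 0.54   -0.2878]
top (316, 259) [315.4 258.8] [15.  18.3] 219 [ 0.4324 -0.1822]
top (353, 261) [352.8 261.2] [15.7 17.5] 220 [ 0.4277 -0.2902]
side (322, 262) [322.1 263.6] [18.3 22.9] 346 [ 0.644  -0.1844]
side (272, 300) [272.4 301.2] [22.2 24.4] 433 [ 0.5382 -0.2945]
side (219, 264) [218.  265.5] [18.3 24. ] 349 [ 0.4298 -0.1871]
side (212, 301) [211.8 302.6] [22.2 25. ] 442 [ 0.4252 -0.2966]
```

View pics/c1.png

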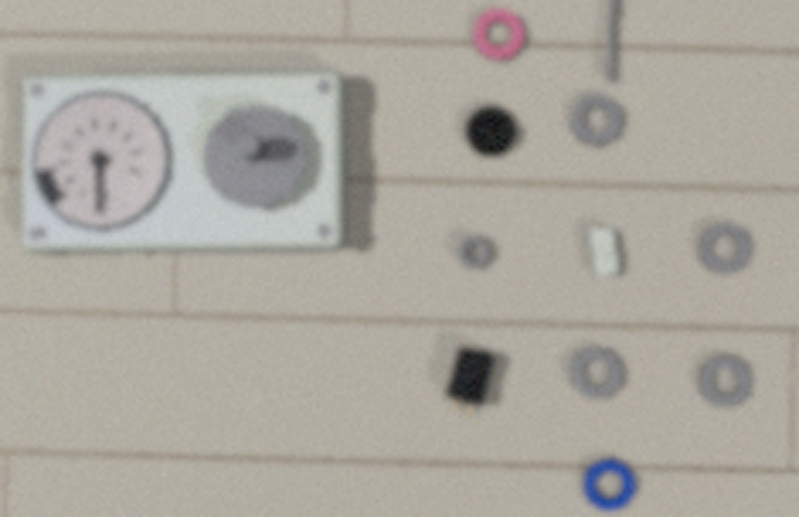

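View pics/c2.png

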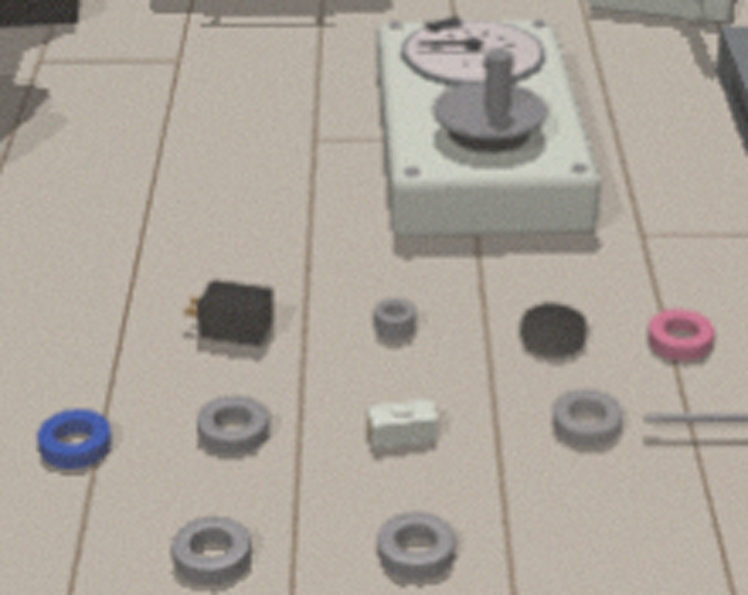

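Top crop: four plain grey rings at crop (597,119), (725,247), (598,372) and (725,380), confirmed large and with holes. Pink, blue, bushing and puck are clearly different. The clip is at crop (49,187), the dial hub at (102,160) and the pointer tip at (100,210), which puts the target at about 1.1 rad. Side crop: the spindle top is at crop (499,56) and its foot at (498,122).

Run:
```python
from h import *
r=lambda v:np.round(v,4)
T=lambda x,y:(140+(x+.5)/3.4-.5,150+(y+.5)/3.4-.5)
S=lambda x,y:(150+(x+.5)/3.4-.5,140+(y+.5)/3.4-.5)
print("dial",r(onz("top",T(102,160),.052)),r(onz("side",S(474,45),.055)), "rim ctr",r(onz("top",T(102,160),.05)),r(onz("side",S(473,51),.05)))
print("pan top",r(onz("top",T(262,157),.07)),"side",r(onz("side",S(490,111),.07)))
print("spindle top side",r(onz("side",S(499,55),.114)),"foot side",r(onz("side",S(498,122),.07)))
print("corners",[r(onz("top",T(*p),.048))[:2] for p in((23,76),(341,74),(342,248),(24,249))])
print("screws",[r(onz("top",T(*p),.048))[:2] for p in((37,90),(324,88),(324,234),(37,233))])
for X in((.64,.08,.114),(.64,.08,.07)): print(X,(proj("top",X)-(140,150))*3.4)
# pan mask fit in top, spindle-top in side
g=cv2.imread("pics/top0.png"); print(g[186:208,200:236].mean(2).astype(int))
s=cv2.imread("pics/side0.png",0); print(s[150:182,286:310])
```

```text
dial [0.5979 0.2335 0.052 ] [0.5974 0.2365 0.055 ] rim ctr [0.598 0.234 0.05 ] [0.5967 0.2358 0.05  ]
pan top [0.6016 0.0982 0.07  ] side [0.6009 0.0971 0.07  ]
spindle top side [0.6061 0.0999 0.114 ] foot side [0.6056 0.0805 0.07  ]
corners [array([0.6671, 0.304 ]), array([0.6743, 0.0382]), array([0.53 , 0.033]), array([0.5229, 0.2968])]
screws [array([0.6555, 0.2917]), array([0.6623, 0.0519]), array([0.5412, 0.0482]), array([0.5364, 0.2865])]
(0.64, 0.08, 0.114) [277.32169713 102.13692431]
(0.64, 0.08, 0.07) [284.64615159 109.34809248]
[[141 137 131 122 112 103 102  99  97  98 101 100 105 106 106 106 106 107
  103 105 106 107 106 105 104 103  99 101 103 107 118 130 140 149 151 149]
 [138 136 122 112 104 102 100 100 102  99 102  99  99 103 103 107 105 106
  107 105 107 107 106 104 105 104  99 100 102 103 107 119 135 147 150 151]
 [136 127 117 107 101 104 101  99 101 100 101  98  98 102 104 102 105 106
  106 107 107 105 106 105 105 105 103 101 102 101 102 111 129 143 151 152]
 [136 120 113 107 104 103 101  99 101 101 100 102 103 102 101 100 100 103
  104 101 102  99 100 101 105 103 1
[... 5255 characters left out ...]
12 112 113 111 112 114 101  84  79  83  84  81  81  84 102 111 115
  120 113 115 114 107 110]
 [116 113 115 115 114 109 112  97  85  80  79  80  82  80  91 104 116 113
  114 114 110 102  95 117]
 [110 115 113 112 117 113 110 110  98  92  84  83  79  88 102 112 115 113
  106 101  99  87  93 128]
 [ 98 106 112 115 114 110 109 112 112 103  92  90  97 102 109 113 106  98
   90  81  86  90  96 130]
 [ 79  83  98 105 108 100 101 101  99 102  98 103 102  98  93  96  83  74
   67  72  88  94 100 116]
 [ 55  63  68  73  74  79  78  79  79  77  78  79  73  73  74  62  60  54
   54  74  97  97  97  98]
 [ 50  52  53  54  49  52  55  57  58  57  58  52  51  51  54  49  52  52
   66  85  99  94  95  98]]
```

Emit:
{"name": "jog_arm", "arguments": {"steps": [[0,0,0.1,37,-20,0,90],[0,0,0.1,37,-20,0,90],[0,0,0.1,37,-20,0,90],[0,0,0,37,-20,0,90],[0,0,0,37,-20,0,90],[0,0,0,37,-20,0,90],[0,0,0,37,-20,0,90],[0,0,0,0,-45,0,90],[0,0,0,0,-45,0,90],[0,0,0,0,-45,0,90],[0,0,0,0,-45,0,90],[0,0,0,0,-45,0,90],[0,0,0,0,-45,0,90],[0,0,0,0,-45,0,90],[0,0,0,0,-45,0,90],[0,0,0,0,-45,0,90],[0,0,0,0,-45,0,90],[0,0,0,0,-45,0,90],[0,0,0,0,-45,0,90],[0,0,0,0,-45,0,90]]}}

```text
time_s: 2.1
position: [0.4293, -0.1776, 0.2051]
tool_rot: [-0.0, 0.001, 1.0, 0.0]
wrist_force: [0.0, 0.3, 0.9]
gripper_width: 0.0609
grasp_force: 0.0
```

Emit:
{"name": "jog_arm", "arguments": {"steps": [[0,0,0,1.5,-6.5,-40,65],[0,0,0,0,0,-40,65],[0,0,0,0,0,-40,65],[0,0,0,0,0,-30,65],[0,0,0,0,0,-20,65],[0,0,0,0,0,-15,65],[0,0,0,0,0,-10,65],[0,0,0,0,0,-7,65],[0,0,0,0,0,0,200],[0,0,0,0,0,0,200],[0,0,0,0,0,0,200],[0,0,0,0,0,0,200],[0,0,0,0,0,0,200],[0,0,0,0,0,0,200]]}}

```text
time_s: 3.5
position: [0.4321, -0.1828, 0.0042]
tool_rot: [0.001, 0.001, 1.0, -0.0]
wrist_force: [-0.2, 0.6, 4.8]
gripper_width: 0.043
grasp_force: 30.0
```

Emit:
{"name": "jog_arm", "arguments": {"steps": [[0,0,0,0,0,1,65],[0,0,0,0,0,0,65],[0,0,0,0,0,0,65],[0,0,-0.1428,0,0,0,65],[0,0,-0.1428,0,0,0,65],[0,0,-0.1428,0,0,0,65],[0,0,-0.1428,0,0,0,65],[0,0,-0.1428,0,0,0,65],[0,0,-0.1428,0,0,0,65],[0,0,-0.1428,0,0,0,65],[0,0,-0.1428,0,0,0,65],[0,0,-0.1428,0,0,0,65],[0,0,-0.1428,0,0,0,65],[0,0,-0.1428,0,0,0,65],[0,0,0,0,0,0,65]]}}

```text
time_s: 5.0
position: [0.4312, -0.1824, 0.0042]
tool_rot: [-0.0, 0.708, 0.707, -0.0]
wrist_force: [0.3, -0.2, 0.1]
gripper_width: 0.0703
grasp_force: 0.0
```

Emit:
{"name": "jog_arm", "arguments": {"steps": [[0,0,0,0,0,0,200],[0,0,0,0,0,0,200],[0,0,0,0,0,0,200],[0,0,0,0,0,0,200],[0,0,0,0,0,0,200],[0,0,0,0,0,0,200],[0,0,0,0,0,0,200],[0,0,0,0,0,0,200]]}}

```text
time_s: 5.8
position: [0.4313, -0.1825, 0.0044]
tool_rot: [-0.0, 0.708, 0.707, -0.0]
wrist_force: [-0.3, -0.6, 0.1]
gripper_width: 0.0427
grasp_force: 30.0
```

Emit:
{"name": "jog_arm", "arguments": {"steps": [[0,0,0,0,0,20,200],[0,0,0,0,0,40,200],[0,0,0,0,0,40,200],[0,0,0,10,20,40,200],[0,0,0,22,35,10,200],[0,0,0,22,35,0,200],[0,0,0,22,35,0,200],[0,0,0,22,35,0,200],[0,0,0,22,35,0,200],[0,0,0,22,35,0,200],[0,0,0,22,35,0,200],[0,0,0,10,19,-10,200],[0,0,0,1,0,-10,200],[0,0,0,0,0,0,200],[0,0,0,0,0,0,200]]}}

```text
time_s: 7.3
position: [0.6053, 0.1005, 0.1336]
tool_rot: [-0.001, 0.708, 0.706, -0.001]
wrist_force: [-0.2, -0.1, -0.6]
gripper_width: 0.0425
grasp_force: 30.0
```

Run:
```python
from h import *
s=bot.state();print(np.round(s["position"],4),np.round(s["wrist_force"],2))
im=bot.snapshot("side");cv2.imwrite("pics/s1.png",im[:,:,::-1])
c=cv2.resize(cv2.imread("pics/s1.png")[120:200,250:345],None,fx=6,fy=6,interpolation=cv2.INTER_CUBIC)
cv2.imwrite("pics/s1c.png",cv2.convertScaleAbs(c,alpha=1.3))
```

```text
[0.6053 0.1005 0.1336] [-0.23 -0.08 -0.56]
```

View pics/s1c.png

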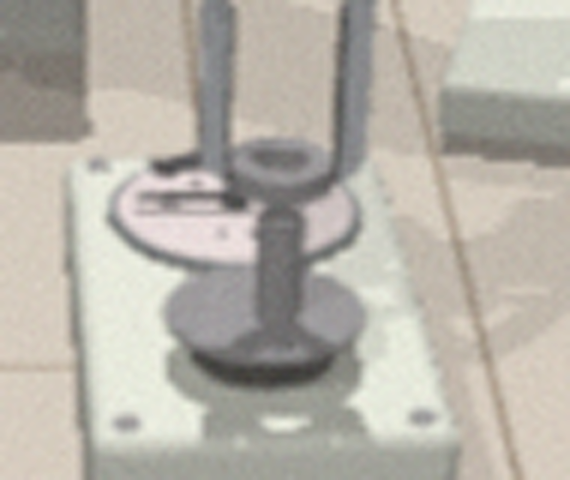

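Side crop: the collar hangs right above the spindle (collar centre at crop col 279, spindle cols 258–301), so x matches. For y, I'll compare the rows of the collar top and the spindle top.

Run:
```python
from h import *
p=(250+(279+.5)/6-.5,120+(158+.5)/6-.5)
print("collar top from side",onz("side",p,.1416), "proj of TCP", proj("side",(.6053,.1005,.1416)),p)
g=cv2.imread("pics/s1.png",0);print(g[138:160,286:308])
for y in(.094,.098,.102,.106): print(y,proj("side",(.606,y,.114)),proj("side",(.606,y-.01,.114)),proj("side",(.606,y+.01,.114)))
```

```text
collar top from side [0.60416284 0.09760765 0.1416    ] proj of TCP [296.47388319 145.4012391 ] (296.0833333333333, 145.91666666666666)
[[106  91 116 142 142 145 142 141 138 143 141 143 143 144 137 142 142 143
  143 107  70  89]
 [106  91 116 146 142 142 140 142 144 141 141 141 144 143 141 138 144 142
  142 109  74  86]
 [104  95 123 156 155 151 144 145 146 143 140 143 144 142 145 140 142 142
  141 111  72  91]
 [106  92 122 157 158 152 155 156 154 151 143 140 146 140 139 140 147 144
  141 111  77  88]
 [106  88 120 155 158 153 151 145 150 145 138 143 142 136 137 145 145 145
  141 106  75  95]
 [105  91 121 150 140 131 123 113 113 112 116 121 119 124 125 136 143 147
  142 110  75  95]
 [106  98 105 122 113 107 108 104 103 107 111 114 114 114 116 122 124 133
  145 115  77  96]
 [105  90  95 105 111 103  89  82  83  84  89  89  93  90  97 111 121 123
  129 101  78  98]
 [103  85  90 113 117 104  89  79  82  84  85  89  87  83  87 103 119 121
  122  97  79  98]
 [103  93  93 116 118 118 108  96  85  90  93  86  90  91  95 109 120 116
  114  89  84 104]
 [107  89  83  99 112 115 118 114 
[... 742 characters left out ...]
9  82  84  87  85  85  79 101 135 150 152
  151 150 154 151]
 [165 162 169 170 171 165 136  97  90  92  98  96  94  84  96 132 152 152
  151 154 157 147]
 [152 152 171 174 167 152 115  87  84  86  85  81  83  78 100 135 152 155
  152 153 148 130]
 [156 150 169 175 171 153 113  82  86  90  88  89  81  82 102 135 153 156
  150 140 129 103]]
0.094 [296.54076907 156.90248204] [296.82386613 158.76648955] [296.26163552 155.06511968]
0.098 [296.42864454 156.16437069] [296.71014649 158.01765345] [296.15107394 154.33751214]
0.102 [296.31714901 155.43048705] [296.59706881 157.27313414] [296.04112872 153.61404559]
0.106 [296.20627737 154.70079615] [296.48462786 156.5328957 ] [295.93179489 152.89468595]
```

Emit:
{"name": "jog_arm", "arguments": {"steps": [[0,0,0,1,3,0,200],[0,0,0,0,0,0,200],[0,0,0,0,0,-6,200],[0,0,0,0,0,-5,200],[0,0,0,0,0,-4,200],[0,0,0,0,0,-4,200],[0,0,0,0,0,0,200],[0,0,0,0,0,0,200]]}}

```text
time_s: 8.15
position: [0.6073, 0.1046, 0.1152]
tool_rot: [-0.0, 0.708, 0.706, -0.0]
wrist_force: [0.6, 0.6, -0.4]
gripper_width: 0.0423
grasp_force: 30.0
```

Emit:
{"name": "jog_arm", "arguments": {"steps": [[0,0,0,0,0,-4,200],[0,0,0,0,0,-4,200],[0,0,0,0,0,0,200]]}}

```text
time_s: 8.45
position: [0.6068, 0.1045, 0.1066]
tool_rot: [-0.0, 0.708, 0.706, -0.001]
wrist_force: [-0.5, 0.2, -1.2]
gripper_width: 0.0425
grasp_force: 30.0
```

Emit:
{"name": "jog_arm", "arguments": {"steps": [[0,0,0,0,0,-5,200],[0,0,0,0,0,-5,200],[0,0,0,0,0,-5,200],[0,0,0,0,0,-5,200],[0,0,0,0,0,-4,200],[0,0,0,0,0,0,200]]}}

```text
time_s: 9.05
position: [0.6067, 0.1045, 0.0824]
tool_rot: [-0.001, 0.708, 0.706, -0.001]
wrist_force: [-0.3, -0.9, -1.5]
gripper_width: 0.0423
grasp_force: 30.0
```

Emit:
{"name": "jog_arm", "arguments": {"steps": [[0,0,0,0,0,-4,200],[0,0,0,0,0,-3,200],[0,0,0,0,0,-1.5,200],[0,0,0,0,0,-1,200],[0,0,0,0,0,0,200],[0,0,0,0,0,0,200]]}}

```text
time_s: 9.65
position: [0.6075, 0.1045, 0.0741]
tool_rot: [0.0, 0.708, 0.706, 0.0]
wrist_force: [-0.0, 0.7, -0.5]
gripper_width: 0.0423
grasp_force: 30.0
```

```bash
cat > dial.py <<'E'
from h import *
import sys
# dial rectified from the top camera: dark pixels about the hub; angle 0 = housing -x, clockwise seen from above
def dial(name="top",z=.053,show=None):
    im=bot.snapshot(name);cv2.imwrite(f"pics/{show or 'd'}.png",im[:,:,::-1])
    c=np.array([.599,.2335]);ax=np.linspace(-.065,.065,261)
    # output image: right=+x'... col -> -y (right), row -> -x (down), as the top view
    P=np.array([[c[0]-r,c[1]-q,z] for r in ax for q in ax])
    k=C[name];uv=cv2.projectPoints(P,cv2.Rodrigues(np.array(k["R"]))[0],np.array(k["t"]),np.array(k["mtx"]),np.array(k["D"]))[0].reshape(261,261,2).astype(np.float32)
    return cv2.remap(cv2.cvtColor(im,cv2.COLOR_RGB2GRAY),uv,None,cv2.INTER_CUBIC)
E
python3 - <<'E'
from dial import *
s=bot.state();print(np.round(s["position"],4),np.round(s["wrist_force"],2))
a=dial("top",show="t2");b=dial("side",show="s2")
cv2.imwrite("pics/d2.png",cv2.resize(np.hstack([a,b]),None,fx=1.4,fy=1.4))
E
```

```text
[0.6075 0.1045 0.0741] [-0.    0.67 -0.48]
```

View pics/d2.png

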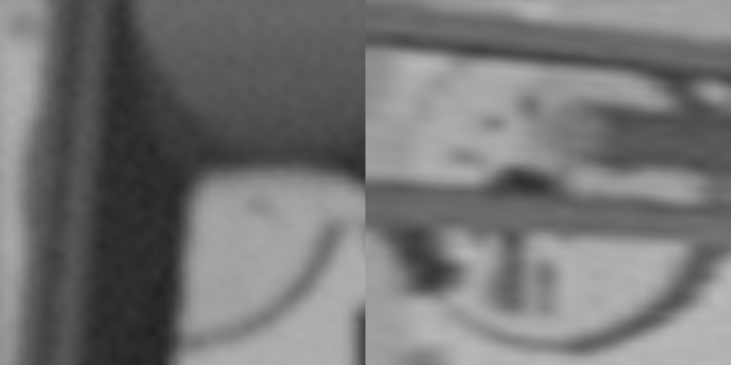

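The rectified dial is half hidden by the arm. In the side half, the pointer (250–280, rows 240–310) is still near 0, so the collar is just about touching. I'll lower a little more.

Emit:
{"name": "jog_arm", "arguments": {"steps": [[0,0,0,0,0,-1,200],[0,0,0,0,0,-1,200],[0,0,0,0,0,0,200],[0,0,0,0,0,0,200]]}}

```text
time_s: 10.15
position: [0.6077, 0.1045, 0.0722]
tool_rot: [0.0, 0.708, 0.706, 0.0]
wrist_force: [-0.5, 0.2, 1.0]
gripper_width: 0.0423
grasp_force: 30.0
```

Emit:
{"name": "jog_arm", "arguments": {"steps": [[0,0,0,0,0,0,125],[0,0,0,0,0,0,80],[0,0,0,0,0,0,65],[0,0,0,0,0,0,65],[0,0,0,0,0,0,65],[0,0,0,0,0,10,65],[0,0,0,0,0,25,65],[0,0,0,0,0,30,65],[0,0,0,-11,-25,20,65],[0,0,0,-17,-37,0,65],[0,0,0,-17,-37,0,65],[0,0,0,-17,-37,0,65],[0,0,0,-17,-37,0,65],[0,0,0,-17,-37,0,65],[0,0,0,-17,-37,0,65],[0,0,0,-17,-37,0,65],[0,0,0,-17,-37,0,65],[0,0,0,-17,-37,0,65],[0,0,0,-17,-37,0,65]]}}

```text
time_s: 12.05
position: [0.4258, -0.2921, 0.1581]
tool_rot: [0.001, 0.708, 0.706, 0.0]
wrist_force: [1.1, 0.3, 0.5]
gripper_width: 0.0705
grasp_force: 0.0
```

Run:
```python
from dial import *
s=bot.state();print(np.round(s["position"],4),np.round(s["wrist_force"],2))
a=dial("top",show="t3");b=dial("side",show="s3")
x=cv2.resize(cv2.imread("pics/s3.png",0)[140:190,260:330],(364,261),interpolation=cv2.INTER_CUBIC)
cv2.imwrite("pics/d3.png",np.hstack([a,b,x[:,:270]]))
```

```text
[ 0.4258 -0.2921  0.1581] [1.06 0.29 0.48]
```

View pics/d3.png

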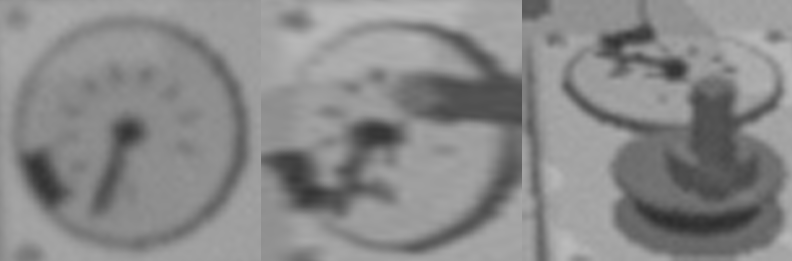

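Left (top view, rectified): hub (128,131), pointer tip (99,207), so about 0.39 rad. The clip at (46,179) is about 1.07 ± 0.27 rad. Right: the collar lies flat round the spindle on the pan. On to the second collar.

Emit:
{"name": "jog_arm", "arguments": {"steps": [[0,0,0,0.5,1.5,-40,65],[0,0,0,0,0,-40,65],[0,0,0,0,0,-35,65],[0,0,0,0,0,-20,65],[0,0,0,0,0,-12,65],[0,0,0,0,0,-7,65],[0,0,0,0,0,0,65],[0,0,0,0,0,0,200],[0,0,0,0,0,0,200],[0,0,0,0,0,0,200],[0,0,0,0,0,0,200],[0,0,0,0,0,0,200],[0,0,0,0,0,0,200],[0,0,0,0,0,0,200]]}}

```text
time_s: 13.55
position: [0.4271, -0.2895, 0.0038]
tool_rot: [0.0, 0.708, 0.706, -0.0]
wrist_force: [-1.3, 1.1, 6.3]
gripper_width: 0.0433
grasp_force: 30.0
```

Emit:
{"name": "jog_arm", "arguments": {"steps": [[0,0,0,0,0,0,65],[0,0,0,0,0,0,65],[0,0,0,0,0,0,65],[0,0,0.1428,0,0,0,65],[0,0,0.1428,0,0,0,65],[0,0,0.1428,0,0,0,65],[0,0,0.1428,0,0,0,65],[0,0,0.1428,0,0,0,65],[0,0,0.1428,0,0,0,65],[0,0,0.1428,0,0,0,65],[0,0,0.1428,0,0,0,65],[0,0,0.1428,0,0,0,65],[0,0,0.1428,0,0,0,65],[0,0,0.1428,0,0,0,65],[0,0,0,0,0,0,65],[0,0,0,0,0,0,200],[0,0,0,0,0,0,200],[0,0,0,0,0,0,200],[0,0,0,0,0,0,200],[0,0,0,0,0,0,200]]}}

```text
time_s: 15.55
position: [0.4269, -0.289, 0.0029]
tool_rot: [0.0, 0.001, 1.0, -0.0]
wrist_force: [0.3, -0.3, -0.4]
gripper_width: 0.0427
grasp_force: 30.0
```

Emit:
{"name": "jog_arm", "arguments": {"steps": [[0,0,0,0,0,0,200],[0,0,0,0,0,0,200]]}}

```text
time_s: 15.75
position: [0.427, -0.289, 0.0029]
tool_rot: [0.0, 0.001, 1.0, -0.0]
wrist_force: [0.3, -0.4, -0.1]
gripper_width: 0.0425
grasp_force: 30.0
```

Emit:
{"name": "jog_arm", "arguments": {"steps": [[0,0,0,0,0,20,200],[0,0,0,0,0,40,200],[0,0,0,0,0,40,200],[0,0,0,8,20,40,200],[0,0,0,18,39,10,200],[0,0,0,18,39,0,200],[0,0,0,18,39,0,200],[0,0,0,18,39,0,200],[0,0,0,18,39,0,200],[0,0,0,18,39,0,200],[0,0,0,18,39,0,200],[0,0,0,18,39,0,200],[0,0,0,18,39,0,200],[0,0,0,10,22.5,-10,200],[0,0,0,0,0,-8,200],[0,0,0,0,0,0,200],[0,0,0,0,0,0,200]]}}

```text
time_s: 17.45
position: [0.6059, 0.1034, 0.1342]
tool_rot: [-0.001, 0.001, 1.0, -0.0]
wrist_force: [0.3, 0.2, -0.1]
gripper_width: 0.0427
grasp_force: 30.0
```

Emit:
{"name": "jog_arm", "arguments": {"steps": [[0,0,0,0.5,0.5,0,200],[0,0,0,0,0,-6,200],[0,0,0,0,0,-6,200],[0,0,0,0,0,-4,200],[0,0,0,0,0,-4,200],[0,0,0,0,0,0,200],[0,0,0,0,0,0,200]]}}

```text
time_s: 18.15
position: [0.6073, 0.105, 0.1147]
tool_rot: [-0.0, 0.001, 1.0, -0.0]
wrist_force: [-0.5, 0.1, -1.0]
gripper_width: 0.043
grasp_force: 30.0
```

Emit:
{"name": "jog_arm", "arguments": {"steps": [[0,0,0,0,0,-3,200],[0,0,0,0,0,-2,200],[0,0,0,0,0,0,200]]}}

```text
time_s: 18.45
position: [0.6073, 0.105, 0.1096]
tool_rot: [-0.0, 0.001, 1.0, -0.0]
wrist_force: [-0.4, -1.2, -1.9]
gripper_width: 0.0423
grasp_force: 30.0
```

Over the spindle with no resistance. I'll lower on.

Emit:
{"name": "jog_arm", "arguments": {"steps": [[0,0,0,0,0,-5,200],[0,0,0,0,0,-5,200],[0,0,0,0,0,-5,200],[0,0,0,0,0,-5,200],[0,0,0,0,0,-3,200],[0,0,0,0,0,-2,200],[0,0,0,0,0,0,200],[0,0,0,0,0,0,200]]}}

```text
time_s: 19.25
position: [0.6071, 0.1051, 0.0848]
tool_rot: [-0.0, 0.001, 1.0, 0.0]
wrist_force: [-1.5, -1.1, -0.7]
gripper_width: 0.0424
grasp_force: 30.0
```

Emit:
{"name": "jog_arm", "arguments": {"steps": [[0,0,0,0,0,-1,200],[0,0,0,0,0,-1,200],[0,0,0,0,0,0,200],[0,0,0,0,0,0,200]]}}

```text
time_s: 19.65
position: [0.6074, 0.1049, 0.083]
tool_rot: [-0.0, 0.001, 1.0, -0.0]
wrist_force: [-1.6, -1.8, -0.2]
gripper_width: 0.0426
grasp_force: 30.0
```

Emit:
{"name": "jog_arm", "arguments": {"steps": [[0,0,0,-0.6,-0.6,0,200],[0,0,0,0,0,-1,200],[0,0,0,0,0,0,200],[0,0,0,0,0,0,200]]}}

```text
time_s: 20.05
position: [0.6075, 0.1047, 0.0823]
tool_rot: [0.001, 0.001, 1.0, 0.0]
wrist_force: [-0.3, 1.0, 0.6]
gripper_width: 0.0425
grasp_force: 30.0
```

Emit:
{"name": "jog_arm", "arguments": {"steps": [[0,0,0,0,0,-0.8,200],[0,0,0,0,0,0,200],[0,0,0,0,0,0,200]]}}

```text
time_s: 20.35
position: [0.6073, 0.1045, 0.0815]
tool_rot: [0.001, 0.001, 1.0, 0.0]
wrist_force: [0.9, 0.5, 0.4]
gripper_width: 0.0424
grasp_force: 30.0
```

Run:
```python
from h import *
f=[]
for i in range(4):
    bot.snapshot("side");s=bot.state();f.append([*s["position"],*s["wrist_force"]])
print(np.round(np.mean(f,0),4))
```

```text
[0.6071 0.1045 0.0814 1.1387 0.7452 0.6437]
```

Emit:
{"name": "jog_arm", "arguments": {"steps": [[0,0,0,0,0,0,125],[0,0,0,0,0,0,80],[0,0,0,0,0,0,65],[0,0,0,0,0,0,65],[0,0,0,0,0,0,65],[0,0,0,0,0,10,65],[0,0,0,0,0,25,65],[0,0,0,0,0,30,65],[0,0,0,-4,-22,10,65],[0,0,0,-7,-40,0,65],[0,0,0,-7,-40,0,65],[0,0,0,-7,-40,0,65],[0,0,0,-7,-40,0,65],[0,0,0,-7,-40,0,65],[0,0,0,-7,-40,0,65],[0,0,0,-7,-40,0,65],[0,0,0,-7,-40,0,65],[0,0,0,-7,-40,0,65],[0,0,0,-1,-10,0,65],[0,0,0,0,0,0,65]]}}

```text
time_s: 22.55
position: [0.5387, -0.2891, 0.1568]
tool_rot: [0.0, 0.002, 1.0, -0.0]
wrist_force: [0.2, 0.2, -0.0]
gripper_width: 0.0698
grasp_force: 0.0
```

Run:
```python
from dial import *
s=bot.state();print(np.round(s["position"],4),np.round(s["wrist_force"],2))
a=dial("top",show="t4");bot.snapshot
im=bot.snapshot("side");x=cv2.resize(cv2.cvtColor(im,cv2.COLOR_RGB2GRAY)[140:190,260:330],(364,261),interpolation=cv2.INTER_CUBIC)
cv2.imwrite("pics/d4.png",np.hstack([a,x]))
# pointer by profile: mean darkness along the radius 12..30 mm about hub
h=(128,131);t=np.arange(-.6,2.2,.02);r=np.arange(28,62)
for n,f in(("t3",None),("t4",None)):
    pass
v=[cv2.remap(a,(h[0]-r*np.sin(q)).astype(np.float32)[None],(h[1]+r*np.cos(q)).astype(np.float32)[None],1).mean() for q in t]
print("min at",t[np.argmin(v)],"+.028")
```

```text
[ 0.5387 -0.2891  0.1568] [ 0.24  0.24 -0.04]
min at 0.7800000000000012 +.028
```

View pics/d4.png

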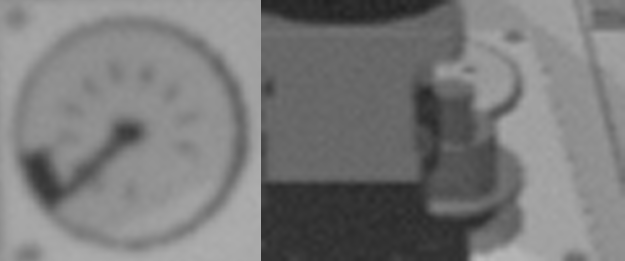

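Left: two collars on, with the pointer tip at (53,203), right at the lower end of the clip. Right: the arm hides part of it, but both collars are stacked on the spindle. I'll measure the clip's ends against the pointer more exactly.

Run:
```python
from dial import *
k=C["top"];ax=np.linspace(-.065,.065,261)
def rect(f,z):
    c=np.array([.599,.2335]);P=np.array([[c[0]-r,c[1]-q,z] for r in ax for q in ax])
    uv=cv2.projectPoints(P,cv2.Rodrigues(np.array(k["R"]))[0],np.array(k["t"]),np.array(k["mtx"]),np.array(k["D"]))[0].reshape(261,261,2).astype(np.float32)
    return cv2.remap(cv2.imread(f"pics/{f}.png",0),uv,None,cv2.INTER_CUBIC)
t=np.arange(-.6,2.4,.01)
def prof(a,h,r0,r1):
    r=np.arange(r0,r1);X=(h[0]-np.outer(np.sin(t),r)).astype(np.float32);Y=(h[1]+np.outer(np.cos(t),r)).astype(np.float32)
    return cv2.remap(a,X,Y,1).mean(1)
for f in("top0","t3","t4"):
    a=rect(f,.053)
    b=cv2.GaussianBlur(a,(0,0),2)
    cir=cv2.HoughCircles(b,cv2.HOUGH_GRADIENT,1.5,50,param1=60,param2=15,minRadius=105,maxRadius=122)
    h=cir[0,0,:2] if cir is not None else (128,131)
    out=[]
    for hh in((128,131),tuple(h)):
        p=prof(a,hh,25,60);q=prof(a,hh,76,92)
        i=np.argmin(p);w=np.clip(p.min()+18-p,0,None);w[abs(t-t[i])>.3]=0;lev=np.median(q)-.5*(np.median(q)-q.min());d=t[q<lev]
        cl=np.clip(np.median(q)-12-q,0,None);cl[(t<.5)]=0
        out.append([*np.round(hh,1),round((w*t).sum()/w.sum(),3),round(d.min(),3),round(d.max(),3),round((cl*t).sum()/cl.sum(),3)])
    print(f,out)
    if f=="top0": pass
```

```text
top0 [[np.int64(128), np.int64(131), np.float64(-0.003), np.float64(-0.12), np.float64(1.38), np.float64(1.068)], [np.int64(128), np.int64(131), np.float64(-0.003), np.float64(-0.12), np.float64(1.38), np.float64(1.068)]]
t3 [[np.int64(128), np.int64(131), np.float64(0.369), np.float64(0.27), np.float64(1.38), np.float64(1.069)], [np.float32(129.8), np.float32(131.2), np.float64(0.408), np.float64(0.28), np.float64(1.38), np.float64(1.075)]]
t4 [[np.int64(128), np.int64(131), np.float64(0.784), np.float64(0.72), np.float64(1.36), np.float64(1.019)], [np.int64(128), np.int64(131), np.float64(0.784), np.float64(0.72), np.float64(1.36), np.float64(1.019)]]
```

In one frame: pointer zero -0.003, now 0.784, clip centre 1.07, so its lower end is about 0.80. The pointer is still just short of the clip. A third collar brings it to 1.09–1.25, well inside 0.80–1.34.

Emit:
{"name": "jog_arm", "arguments": {"steps": [[0,0,0,0.5,1,-40,65],[0,0,0,0,0,-40,65],[0,0,0,0,0,-35,65],[0,0,0,0,0,-20,65],[0,0,0,0,0,-12,65],[0,0,0,0,0,-6,65],[0,0,0,0,0,0,65],[0,0,0,0,0,0,200],[0,0,0,0,0,0,200],[0,0,0,0,0,0,200],[0,0,0,0,0,0,200],[0,0,0,0,0,0,200],[0,0,0,0,0,0,200],[0,0,0,0,0,0,200]]}}

```text
time_s: 24.05
position: [0.5399, -0.2873, 0.0041]
tool_rot: [0.001, 0.001, 1.0, -0.001]
wrist_force: [-0.1, 0.2, 5.6]
gripper_width: 0.0425
grasp_force: 30.0
```

Emit:
{"name": "jog_arm", "arguments": {"steps": [[0,0,0,0,0,0,65],[0,0,0,0,0,0,65],[0,0,0,0,0,0,65],[0,0,-0.1428,0,0,0,65],[0,0,-0.1428,0,0,0,65],[0,0,-0.1428,0,0,0,65],[0,0,-0.1428,0,0,0,65],[0,0,-0.1428,0,0,0,65],[0,0,-0.1428,0,0,0,65],[0,0,-0.1428,0,0,0,65],[0,0,-0.1428,0,0,0,65],[0,0,-0.1428,0,0,0,65],[0,0,-0.1428,0,0,0,65],[0,0,-0.1428,0,0,0,65],[0,0,0,0,0,0,65],[0,0,0,0,0,0,200],[0,0,0,0,0,0,200],[0,0,0,0,0,0,200],[0,0,0,0,0,0,200],[0,0,0,0,0,0,200]]}}

```text
time_s: 26.05
position: [0.5392, -0.2865, 0.0031]
tool_rot: [-0.0, 0.708, 0.707, -0.0]
wrist_force: [0.1, 0.1, -0.3]
gripper_width: 0.0431
grasp_force: 30.0
```

Emit:
{"name": "jog_arm", "arguments": {"steps": [[0,0,0,0,0,0,200],[0,0,0,0,0,0,200]]}}

```text
time_s: 26.25
position: [0.5392, -0.2865, 0.0031]
tool_rot: [-0.0, 0.708, 0.707, -0.0]
wrist_force: [-0.5, -0.4, -0.1]
gripper_width: 0.0433
grasp_force: 30.0
```

Emit:
{"name": "jog_arm", "arguments": {"steps": [[0,0,0,0,0,20,200],[0,0,0,0,0,40,200],[0,0,0,0,0,40,200],[0,0,0,3,20,40,200],[0,0,0,6.5,39,10,200],[0,0,0,6.5,39,0,200],[0,0,0,6.5,39,0,200],[0,0,0,6.5,39,0,200],[0,0,0,6.5,39,0,200],[0,0,0,6.5,39,0,200],[0,0,0,6.5,39,0,200],[0,0,0,6.5,39,0,200],[0,0,0,6.5,39,0,200],[0,0,0,6.5,20,-10,200],[0,0,0,0,0,-8,200],[0,0,0,0,0,0,200],[0,0,0,0,0,0,200],[0,0,0,0,0,0,200]]}}

```text
time_s: 28.05
position: [0.6075, 0.1031, 0.1355]
tool_rot: [0.0, 0.708, 0.706, 0.0]
wrist_force: [-0.1, -0.3, -1.2]
gripper_width: 0.0436
grasp_force: 30.0
```

Emit:
{"name": "jog_arm", "arguments": {"steps": [[0,0,0,-0.3,0.7,0,200],[0,0,0,0,0,-7,200],[0,0,0,0,0,-6,200],[0,0,0,0,0,-6,200],[0,0,0,0,0,-3,200],[0,0,0,0,0,-3,200],[0,0,0,0,0,0,200],[0,0,0,0,0,0,200]]}}

```text
time_s: 28.85
position: [0.6071, 0.1052, 0.1102]
tool_rot: [0.0, 0.708, 0.707, 0.0]
wrist_force: [0.1, 0.3, 0.2]
gripper_width: 0.0436
grasp_force: 30.0
```

Emit:
{"name": "jog_arm", "arguments": {"steps": [[0,0,0,0,-0.5,0,200],[0,0,0,0,0,-2,200],[0,0,0,0,0,-2,200],[0,0,0,0,0,0,200]]}}

```text
time_s: 29.25
position: [0.6067, 0.1046, 0.1058]
tool_rot: [-0.0, 0.708, 0.706, -0.0]
wrist_force: [-0.0, 0.7, -1.2]
gripper_width: 0.0432
grasp_force: 30.0
```

Emit:
{"name": "jog_arm", "arguments": {"steps": [[0,0,0,0,0,-4,200],[0,0,0,0,0,-3,200],[0,0,0,0,0,-3,200],[0,0,0,0,0,-1,200],[0,0,0,0,0,-1,200],[0,0,0,0,0,0,200],[0,0,0,0,0,0,200]]}}

```text
time_s: 29.95
position: [0.6071, 0.1046, 0.0943]
tool_rot: [0.0, 0.708, 0.706, 0.0]
wrist_force: [-0.4, 0.2, -0.9]
gripper_width: 0.0431
grasp_force: 30.0
```

Emit:
{"name": "jog_arm", "arguments": {"steps": [[0,0,0,0,0,-0.7,200],[0,0,0,0,0,-0.7,200],[0,0,0,0,0,0,200],[0,0,0,0,0,0,200]]}}

```text
time_s: 30.35
position: [0.6073, 0.1046, 0.093]
tool_rot: [0.0, 0.708, 0.706, 0.0]
wrist_force: [-0.6, -0.4, -0.1]
gripper_width: 0.043
grasp_force: 30.0
```

Run:
```python
from h import *
f=[]
for i in range(4):
    bot.snapshot("side");s=bot.state();f.append([*s["position"],*s["wrist_force"]])
print(np.round(np.mean(f,0),4))
```

```text
[0.6072 0.1046 0.0929 0.6607 0.0873 0.361 ]
```

Emit:
{"name": "jog_arm", "arguments": {"steps": [[0,0,0,0,0,-0.7,200],[0,0,0,0,0,0,200],[0,0,0,0,0,0,200],[0,0,0,0,0,0,125],[0,0,0,0,0,0,80],[0,0,0,0,0,0,65],[0,0,0,0,0,0,65],[0,0,0,0,0,0,65],[0,0,0,0,0,10,65],[0,0,0,0,0,25,65],[0,0,0,0,0,30,65],[0,0,0,-10,-20,10,65],[0,0,0,-20,-35,0,65],[0,0,0,-20,-40,0,65],[0,0,0,-20,-40,0,65],[0,0,0,-20,-40,0,65],[0,0,0,-20,-40,0,65],[0,0,0,-20,-40,0,65],[0,0,0,-20,-30,0,65],[0,0,0,0,0,0,65]]}}

```text
time_s: 32.55
position: [0.4554, -0.1838, 0.168]
tool_rot: [0.001, 0.71, 0.705, -0.001]
wrist_force: [1.2, 1.2, 0.3]
gripper_width: 0.0701
grasp_force: 0.0
```

Run:
```python
from dial import *
s=bot.state();print(np.round(s["position"],4),np.round(s["wrist_force"],2))
a=dial("top",show="t5");im=bot.snapshot("side");cv2.imwrite("pics/s5.png",im[:,:,::-1])
t=np.arange(-.6,2.2,.01);r=np.arange(25,60)
v=[cv2.remap(a,(128-r*np.sin(q)).astype(np.float32)[None],(131+r*np.cos(q)).astype(np.float32)[None],1).mean() for q in t]
print("pointer",t[np.argmin(v)])
x=cv2.cvtColor(im,cv2.COLOR_RGB2GRAY)[140:190,255:330];x=cv2.resize(x,(392,261),interpolation=cv2.INTER_CUBIC)
y=cv2.resize(cv2.imread("pics/t5.png",0)[150:302,140:375],(653,422))[:330]
o=np.zeros((591,653),np.uint8);o[:261,:261]=a;o[:261,261:]=x;o[261:]=y
cv2.imwrite("pics/d5.png",o)
```

```text
[ 0.4554 -0.1838  0.168 ] [1.22 1.21 0.35]
pointer 1.1800000000000015
```

View pics/d5.png

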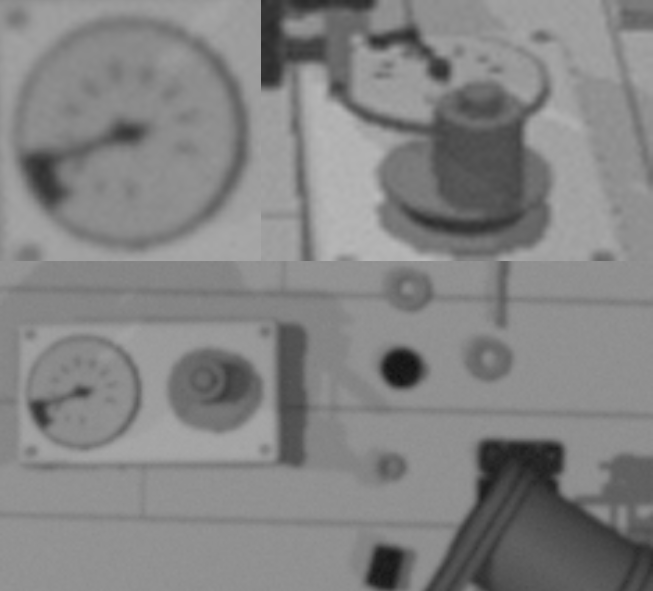

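The pointer reads about 1.18, inside the clip (0.80–1.34). Three collars sit stacked flat on the spindle, and the spare collar and the bystanders lie as they were.

```bash
python3 -c "
from cell import bot
print(bot.sign_off())"
```

```text
the job is handed in; nothing more can be done
None
```

I put three collars over the spindle one at a time, each lowered to the pan or the stack before release; the pointer reads about 1.18 rad by camera, inside the clip (about 0.80 to 1.34 rad), the fourth collar stays flat on the bench, and the job is handed in.

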